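Press down the tablet jars and flag the low one

ROBOT

A 6-joint arm with a two-finger parallel gripper is mounted at the origin on the work surface. World frame = base frame: x ahead of the robot, y to its left, z up, the work surface at z = 0. Lengths are in mm, angles in rad, forces in N, time in s.
With the tool pointing down it reaches from about 400 to 925 mm from the base axis. Payload 12.5 kg.
Tool frame: the origin (TCP) lies at the very end of the fingers, on their centre line; the grasp point (between the pads) lies 19 mm behind it; z points along the fingers, y is the line along which they close (so a half turn about z gives the same grasp; the last joint's range is limited). The gripper opens to 95 mm and grips with 3 to 60 N. Pads are 20 mm wide; open, the fingers measure 119 mm over their backs; the gripper's body (75 mm by 180 mm) begins 59 mm behind the grasp point.
Start: joints at [-1.366, 0.491, 1.559, -0, 1.092, -0.106], TCP at [191.161, -595.067, 214.661] pointing down, gripper open.
Joint ranges: [-3.1, 3.1], [-0.84, 2.19], [0.05, 2.79], [-1.13, 4.28], [0.06, 2.93], [-2.69, 2.69]. Speed limits (rad/s): [2.22, 2.22, 2.79, 3.14, 3.14, 3.14].

INTERFACE

Orientations are given as [roll, pitch, yaw] about the fixed x, y, z axes, in that order (R = Rz(yaw) Ry(pitch) Rx(roll)).
In Python, from cell import state, read_camera, camera_info, job_done gives the robot as it stands.
- The arm moves only by the shell command python3 -m handwheel 'ROWS'. ROWS is a JSON list of rows, 1 to 5 of them, each an object with the fields d (a list: dx, dy, dz in shares of 40 cm (1.0 is 40 cm)), twist (a turn about the tool's z in fractions of the full range, 1 being 2 pi rad), aperture (the opening from 0.0 (shut) to 1.0 (fully open)); a field left out counts as zero (the opening has to be given); each row is the pose to reach, as a shift and turn from the pose commanded when the command began, along the tool's axes at that moment; what a row does not reach only later rows make up. A row lasts 1/12 s, in which the tool goes at most 41.7 mm and 0.125 rad, less where a joint would pass 70% of its speed; a pose out of reach is approached as far as the arm can. The fingers move at their own pace and stop on an object; the grip force is fixed at half the most. Time passes only in rows, so rows that do not move let the fingers close. It prints the time, the measured TCP pose, the force, the opening and the grip force at its end. A shift or turn number past 1, either way, is cut back to 1. Input that does not fit is refused with a message, and nothing moves.
- state(): the state, without advancing time (a new reading comes with each control period).
- read_camera(name): name is "scene" or "top" or "wrist"; returns (picture, depth): 420x560x3 uint8, red, green, blue; 420x560 float32, mm along the optical axis (not along the pixel's ray), 0 where there is no reading.
- camera_info(name): a dict with "vertical_fov" (degrees; the focal length in pixels is half the picture's height over the tangent of half this angle, whatever the lens; pixels are square), "cx", "cy" (the principal point, pixels), "origin" and "attitude" of the camera in the world. Camera axes: x right, y down, z forward; pixel columns grow to the right and rows downward; lengths in mm; the calibration is good to about 2 mm. The wrist camera is an equidistant fisheye: a pixel r from the principal point sees the ray r / f radians off the axis. A picture is of the moment at which its call begins: read the wrist's pose just before it. camera_info takes no time and is no camera call; for the wrist camera it gives the pose at the moment of the call.
- job_done(): hands the job in; it is judged then, once.
The state is a dict: "t": time; "joints": joint angles; "qvel": joint speeds; "tau": joint torques, N m; "eef_pos": TCP position; "tcp_rot": TCP orientation; "ft_force": force on the tool from outside, world axes, zero at the start; "moment": the same for the moment, N m; "opening": opening from 0.0 (shut) to 1.0 (fully open); "grip_force": force on a finger pad.
Only numpy, scipy, OpenCV 4.12 (cv2) and the standard library are available. Lean on these libraries where they do the work, as an engineer would, in place of code of your own. Each camera call takes 0.05 s, during which the arm holds its last target. There are 200 camera calls.

TASK

Use the bamboo dip stick to press the inner lid of both tablet tubes gently down until each one rests firmly on the tablets underneath, without cracking them. Then leave the stick standing, let go, in the tube that is running low: the one where the stick's ring mark goes down below the rim when it bottoms.

Things in the scene. Friction and masses are not known exactly. Their poses are not given: they have to be found in the camera images.
- rack: Twin tablet jar, fixed: bamboo base 84 x 152 x 10 mm with two identical upright white ceramic tubes, 48 mm outside, each with a blind round bore of 25 mm. Origin: centre of the base's underside; tubes at y = +38 mm (left) and -38 mm (right) of its frame, rims at z = 110 mm, bores 94 mm deep. In each bore lies a hidden stack of tablets, one tall, one low, either way round.
- rim_left (a point): Centre of the mouth of the left tube, at rim height; z up along the bore. The tablets below crack if the stick is pushed against the jar or what is in it with more than 25 N.
- rim_right (a point): Centre of the mouth of the right tube, at rim height; z up along the bore.
- plug_left (a joint): How far (m) the top of the left tube's inner lid (pale silicone disc, 23 mm wide, 8 mm thick) lies below the rim; it starts 10 to 25 mm down. It slides down with a steady drag of about 6 N, stays where it is left, and meets the tablets, which lie on a springy pad (2.5 N per mm, 8 mm of give), at a depth that is not known: well short of the stick's 56 mm mark in one tube, well past it in the other.
- plug_right (a joint): The same (drag, springy stop, depths) for the right tube's inner lid.
- stick: Bamboo dip stick, 150 mm long, 40 to 85 g: round shaft of 22 mm, foot bevelled by 3 mm, and from 102 mm up a thicker round grip of 26 mm that does not enter the bores. A dark burnt ring 3 mm wide is centred 56 mm above the tip. It starts upright in the stand, tip 40 mm down. Origin: centre of its lower end (the tip); z runs up the stick.
- stick_tip (a point): Centre of the lower end of the dip stick.
- stand: Wooden block 70 x 70 x 50 mm, fixed, with a 26 mm blind hole 40 mm deep in its top that holds the stick. Origin: centre of its underside.
- bowl: Bystander, leave alone: stainless bowl, 160 mm across, 60 mm high. Origin: centre of the underside.
- dish: Bystander, leave alone: turquoise plastic dish, 110 mm across, 30 mm high. Origin: centre of the underside.
- canister: Bystander, leave alone: lidded glass canister, 80 mm across, 130 mm high. Origin: centre of the underside.
- spoon: Bystander, leave alone: bamboo spoon lying on the counter. Origin: under its middle, handle towards its -x.
- fork: Bystander, leave alone: steel fork, 181 mm long, 5 mm thick, lying along its x axis, tines to +x. Origin: on its underside, near the middle.
- mug: Bystander, leave alone: mug, 76 mm across, 85 mm high, handle to its +y. Origin: centre of the underside.
- saltpot: Bystander, leave alone: small white pot with a wooden lid, 52 mm across, 70 mm high. Origin: centre of the underside.
Things that resemble listed ones, but are neither listed nor needed, are in the scene too. What is shaped like the rack but yellow is not meant.

How it is judged (in metres and radians):
On the way, in this order (a step that is already met when the one before it is completed fails the run):
1. with the stick, one inner lid has been pressed firmly down onto its tablets ((((horizontal distance between stick_tip and rim_left below 0.006 m and z of stick_tip in the frame of rim_left below -0.025 m) and value of joint plug_left above 0.0395 m) or ((horizontal distance between stick_tip and rim_right below 0.006 m and z of stick_tip in the frame of rim_right below -0.025 m) and value of joint plug_right above 0.0395 m))), for 0.1 s.
2. with the stick, the other inner lid has been pressed down too (((value of joint plug_left above 0.0672 m and value of joint plug_right above 0.0395 m) or (value of joint plug_right above 0.0672 m and value of joint plug_left above 0.0395 m)) and ((horizontal distance between stick_tip and rim_left below 0.006 m and z of stick_tip in the frame of rim_left below -0.025 m) or (horizontal distance between stick_tip and rim_right below 0.006 m and z of stick_tip in the frame of rim_right below -0.025 m))), for 0.1 s.
At the end, for the whole second after the job is handed in: Both inner lids rest on their tablets (within about 2.5 mm), and the stick stands upright (within 0.15 rad), at rest and released, in the low tube, its tip on the inner lid (within about 4.5 mm), its ring mark below the rim ((((value of joint plug_left above 0.0672 m and value of joint plug_right above 0.0395 m) and ((horizontal distance between stick_tip and rim_left below 0.006 m and z of stick_tip in the frame of rim_left below -0.025 m) and z of stick_tip in the frame of rim_left below -0.0655 m)) or ((value of joint plug_right above 0.0672 m and value of joint plug_left above 0.0395 m) and ((horizontal distance between stick_tip and rim_right below 0.006 m and z of stick_tip in the frame of rim_right below -0.025 m) and z of stick_tip in the frame of rim_right below -0.0655 m))) and angle between stick's own z axis and vertical below 0.15 rad and linear speed of stick below 0.02 m/s and contact force between the fingers and stick below 0.1 N); the robot touches nothing.
It fails at once if the stick was pushed against the jar or its contents with more than 25 N: tablets cracked (contact force between stick and rack above 25 N).
It fails at once if a bystander (bowl, dish, canister, spoon, fork, mug or salt pot) was moved by more than 30 mm (distance of any of bowl, dish, canister, spoon, fork, mug, saltpot from where it was at the start of the episode above 0.03 m).
It also fails if it takes over 61 s, if anything falls off the work surface, if the arm or the gripper's body presses on something with over 40 N, if the wrist force passes 120 N, or if a joint passes its speed limit or range.

## Working session

There is one attempt and no reset: what is moved stays moved. The work goes in short steps, Python scripts to look and compute and a shell command to move; the robot and the scene stay as the last step left them, time stands still between calls to the robot, and variables do not carry over. Pictures are saved under pics/ and viewed, at most 10 in all, crops included, and the job is handed in when it is done.

```bash
ls; mkdir -p pics; python3 - <<'E'
from cell import *
import cv2,numpy as np
s=state();print(s)
for n in ["scene","top"]:
    p,d=read_camera(n);cv2.imwrite(f"pics/{n}0.png",p[:,:,::-1]);np.savez(f"pics/{n}0.npz",p=p,d=d);print(n,camera_info(n),(d>0).mean())
E
```

```text
pics
{'t': 0.0, 'joints': array([-1.36558944e+00,  4.91549514e-01,  1.55944694e+00,  7.41477718e-06,
        1.09171119e+00, -1.05608307e-01]), 'qvel': array([-5.01904831e-04,  3.57116488e-04,  1.21377696e-03,  1.02010204e-03,
       -1.15958291e-03,  8.85449886e-05]), 'tau': array([-3.00335400e-03, -6.12652159e+01, -2.58190155e+01,  6.91776141e-02,
        4.82102029e-02, -1.13347062e-04]), 'eef_pos': array([ 191.11482774, -594.80494909,  214.06885932]), 'tcp_rot': array([-3.14048457e+00, -1.24072887e-04,  3.10811699e-01]), 'ft_force': array([-0.41621357, -0.66698979, -0.84077182]), 'moment': array([ 0.02074425, -0.00689192,  0.03682627]), 'grip_force': 0.0, 'opening': 1.001801951656216}
scene {'vertical_fov': 46.11568094834424, 'cx': 279.68648600230426, 'cy': 202.68036692404874, 'origin': array([1019.76671998, -814.19567146,  828.90879938]), 'attitude': array([-2.22396051,  0.02150004,  0.48604884])} 0.9939710884353742
top {'vertical_fov': 42.11874027966578, 'cx': 270.5140577596601, 'cy': 211.87019066201648, 'origin': array([ 470.49866671,   24.95426692, 1538.69385653]), 'attitude': array([-3.07318839, -0.01053576, -1.5510252 ])} 0.9959906462585034
```

View pics/scene0.png

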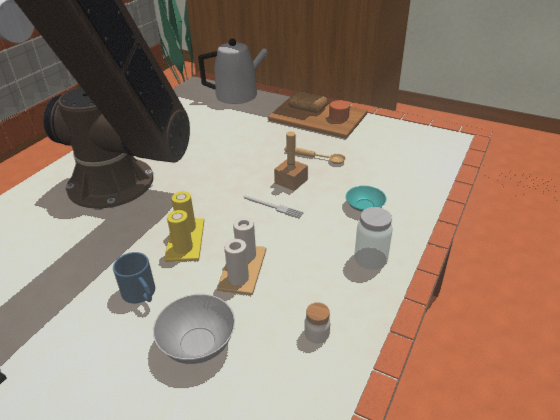

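View pics/top0.png

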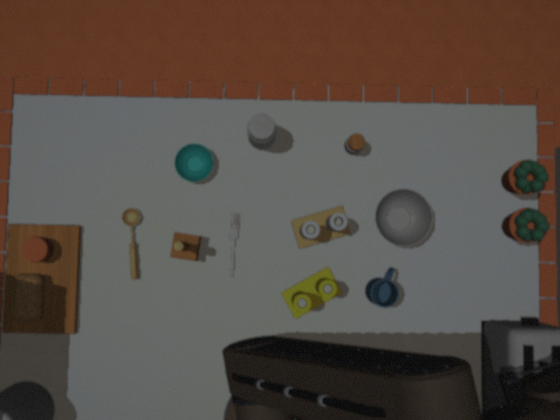

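The scene view shows the stick upright in its wooden stand at about (291,150). The white-tubed rack has rims at (244,228) and (235,247). In the top view the stick is at (180,246) and the rims are at (311,229) and (339,221).

Things that could be mistaken for the rack: the yellow twin jar (scene 180,220, top 315,292), which the task excludes, and the salt pot (317,320). For the stick: the spoon handle (134,262 in top). I choose the stick in the stand and the white rack.

```bash
cat > h.py <<'E'
import numpy as np,cv2
from scipy.spatial.transform import Rotation as R
from cell import *
def rot(a): return R.from_euler('xyz',a).as_matrix()
def rays(ci,uv,wrist=False):
    uv=np.atleast_2d(uv).astype(float); f=210/np.tan(np.radians(ci['vertical_fov'])/2)
    x=(uv[:,0]-ci['cx'])/f; y=(uv[:,1]-ci['cy'])/f
    if wrist:
        r=np.hypot(x,y)+1e-12; d=np.c_[x/r*np.sin(r),y/r*np.sin(r),np.cos(r)]
    else: d=np.c_[x,y,np.ones_like(x)]
    return d@rot(ci['attitude']).T
def onplane(ci,uv,z,wrist=False):
    d=rays(ci,uv,wrist); o=np.array(ci['origin']); return o+d*((z-o[2])/d[:,2])[:,None]
def cloud(ci,d,wrist=False):
    v,u=np.mgrid[0:420,0:560]; uv=np.c_[u.ravel(),v.ravel()]
    r=rays(ci,uv,wrist); zc=r@rot(ci['attitude'])[:,2]
    return (np.array(ci['origin'])+r*(d.ravel()/zc)[:,None]).reshape(420,560,3)
E
python3 - <<'E'
from h import *
for n,sb,rb in [("top",(165,232,205,262),(288,200,355,250)),("scene",(270,125,312,190),(215,210,270,295))]:
    z=np.load(f"pics/{n}0.npz");ci=camera_info(n);P=cloud(ci,z['d'])
    def sub(b,lo,hi):
        q=P[b[1]:b[3],b[0]:b[2]];m=(q[...,2]>lo)&(q[...,2]<hi);return q[m]
    q=sub(sb,150,175);print(n,'stick',len(q),q.mean(0).round(1),(q[:,:2].min(0)+q[:,:2].max(0))/2)
    q=sub(sb,42,60);c=cv2.minAreaRect(q[:,:2].astype(np.float32));print('stand',c,q[:,2].mean())
    q=sub(rb,102,120)
    _,l,c=cv2.kmeans(q[:,:2].astype(np.float32),2,None,(3,50,.1),5,cv2.KMEANS_PP_CENTERS)
    for k in (0,1):
        a=q[l[:,0]==k];print('rim',len(a),a[:,2].mean(),c[k],cv2.minEnclosingCircle(a[:,:2].astype(np.float32)))
    if n=="top": q=sub(rb,5,20);print('base',cv2.minAreaRect(q[:,:2].astype(np.float32)),q[:,2].mean())
    b=(200,200,280,300) if n=="scene" else (280,190,360,260)
p=[cv2.resize(np.load(f"pics/scene0.npz")['p'][120:300,200:330],None,fx=4,fy=3.3,interpolation=cv2.INTER_CUBIC)]
cv2.imwrite("pics/crop1.png",p[0][:,:,::-1])
E
```

```text
top stick 86 [475.7 242.7 160.7] [475.62156992 243.52585738]
stand ((475.6032409667969, 243.79458618164062), (71.20382690429688, 70.08645629882812), 82.15131378173828) 51.142124494151304
rim 207 110.41574567755622 [526.425    -93.367645] ((526.4780883789062, -93.59751892089844), 23.709863662719727)
rim 196 110.34639108077663 [ 549.4419  -165.38548] ((549.6714477539062, -165.98165893554688), 24.18462562561035)
base ((543.5420532226562, -132.29014587402344), (138.4655303955078, 186.7471923828125), 0.9691410660743713) 10.248714895729472
scene stick 60 [479.7 237.9 157.2] [479.1254313 242.3857147]
stand ((479.0458984375, 241.46600341796875), (74.13796997070312, 75.15239715576172), 83.19519805908203) 49.469759593239324
rim 258 108.59446486271436 [ 552.2962  -170.61763] ((551.1699829101562, -168.0316925048828), 24.72559356689453)
rim 232 108.51139908641802 [529.27496 -97.64226] ((526.8633422851562, -96.61670684814453), 25.819265365600586)
```

View pics/crop1.png

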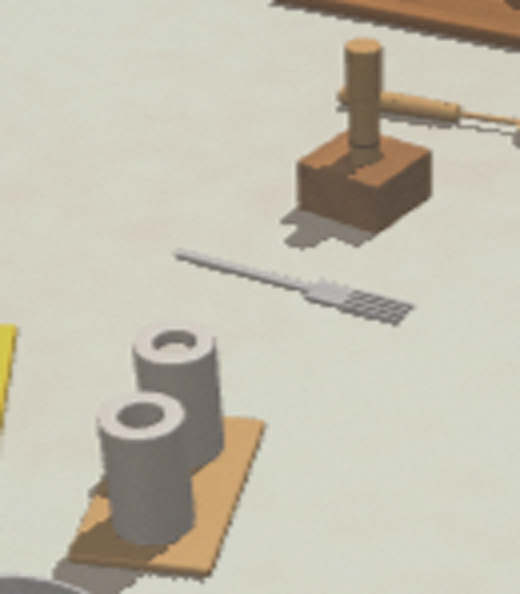

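The close crop confirms the dark ring on the stick just above the stand, and the bamboo-based white tubes with open bores. Both choices are right. I'm moving over the rack first for a wrist view.

Careful with the scale: shifts go in shares of 40 cm and turns go in shares of 2 pi rad. That gives: 157.5 mm / 400 = 0.3938, 126 mm / 400 = 0.315.

```bash
python3 -m handwheel '[{"d": [0.0788, -0.056, -0.03], "aperture": 1}, {"d": [0.1575, -0.1123, -0.06], "aperture": 1}, {"d": [0.2363, -0.1683, -0.09], "aperture": 1}, {"d": [0.315, -0.2243, -0.12], "aperture": 1}, {"d": [0.3938, -0.2805, -0.15], "aperture": 1}]'; python3 -m handwheel '[{"d": [0.0788, -0.056, 0], "aperture": 1}, {"d": [0.1575, -0.1123, 0], "aperture": 1}, {"d": [0.2363, -0.1683, 0], "aperture": 1}, {"d": [0.315, -0.2243, 0], "aperture": 1}, {"d": [0.3938, -0.2805, 0], "aperture": 1}]'; python3 -m handwheel '[{"d": [0.0788, -0.056, 0], "aperture": 1}, {"d": [0.1575, -0.1123, 0], "aperture": 1}, {"d": [0.2363, -0.1683, 0], "aperture": 1}, {"d": [0.315, -0.2243, 0], "aperture": 1}, {"d": [0.3938, -0.2805, 0], "aperture": 1}]'
python3 - <<'E'
from h import *
s=state();ci=camera_info("wrist");print(ci)
Rt=rot(s['tcp_rot']);print('cam in tool',Rt.T@(ci['origin']-s['eef_pos']),'\n',Rt.T@rot(ci['attitude']))
p,d=read_camera("wrist");cv2.imwrite("pics/w0.png",p[:,:,::-1]);np.savez("pics/w0.npz",p=p,d=d,**ci);print(s['eef_pos'],s['ft_force'],(d>0).mean())
E
```

```text
t: 0.52
eef_pos: [307.4, -438.4, 274.9]
tcp_rot: [-3.141, 0.0, 0.31]
ft_force: [0.5, -0.5, 0.2]
opening: 1.001
grip_force: 0.0
t: 0.93
eef_pos: [423.1, -283.3, 274.6]
tcp_rot: [-3.142, 0.0, 0.311]
ft_force: [-1.0, -0.2, -0.7]
opening: 0.997
grip_force: 0.0
t: 1.35
eef_pos: [538.8, -128.2, 274.5]
tcp_rot: [-3.142, 0.0, 0.311]
ft_force: [0.7, -0.7, -0.2]
opening: 0.998
grip_force: 0.0
{'vertical_fov': 65.70646984690485, 'cx': 280.65783223013295, 'cy': 206.28355760163583, 'origin': array([ 614.79907174, -105.01219081,  444.4112386 ]), 'attitude': array([ 2.86005948e+00, -9.82585071e-04, -1.25976727e+00])}
cam in tool [  79.38077243    1.11740091 -169.931128  ] 
 [[ 1.71668201e-04 -9.60711826e-01 -2.77547757e-01]
 [ 9.99999417e-01 -1.30969079e-04  1.07185750e-03]
 [-1.06609635e-03 -2.77547779e-01  9.60711244e-01]]
[ 538.82945973 -128.23061279  274.50342003] [ 0.74146951 -0.7131643  -0.15308831] 0.9936819727891156
```

View pics/w0.png

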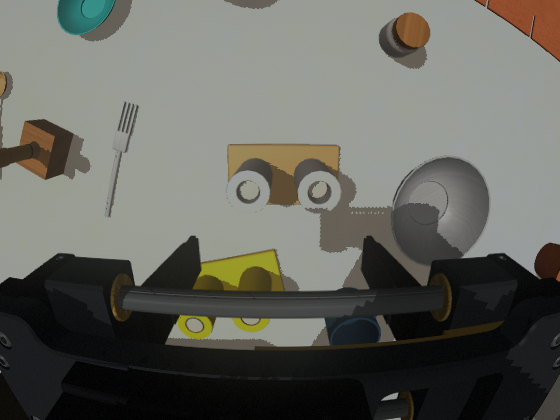

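The wrist view shows the white rims at (248,190), left tube, and (319,188), right tube, with pale lids shallow inside. The yellow decoy is below, and the stick is at the far left. I'm measuring the rims here.

```bash
cat >> h.py <<'E'
def rims(P,b,lo=104,hi=116):
    "fit annulus circle: outer edge of the points at rim height, per tube"
    q=P[b[1]:b[3],b[0]:b[2]].reshape(-1,3);q=q[(q[:,2]>lo)&(q[:,2]<hi)]
    _,l,c=cv2.kmeans(q[:,:2].astype(np.float32),2,None,(3,50,.1),5,cv2.KMEANS_PP_CENTERS)
    o=[]
    for k in (0,1):
        a=q[l[:,0]==k]; o.append(np.r_[cv2.fitEllipse(cv2.convexHull(a[:,:2].astype(np.float32)))[0],a[:,2].mean()])
    return sorted(o,key=lambda v:-v[1])
E
python3 - <<'E'
from h import *
z=np.load("pics/w0.npz");P=cloud(z,z['d'],True);print('w',rims(P,(215,160,350,225)))
# inner-hole centre by bright-rim mask in picture
for n,b in [("top",(288,200,355,250)),("scene",(215,210,270,295))]:
    y=np.load(f"pics/{n}0.npz");print(n,rims(cloud(camera_info(n),y['d']),b))
for c in [(248,190),(319,188)]:
    print(P[c[1]-3:c[1]+4,c[0]-3:c[0]+4].reshape(-1,3).mean(0))
q=P[100:200,0:90].reshape(-1,3);k=q[(q[:,2]>150)&(q[:,2]<175)];print('stick',len(k),k.mean(0) if len(k) else '')
E
```

```text
w [array([527.56115723, -96.74864197, 109.66402755]), array([ 550.18273926, -168.8026886 ,  109.73827154])]
top [array([526.5335083 , -93.64849854, 110.51064374]), array([ 549.43695068, -165.81768799,  110.35687101])]
scene [array([527.93878174, -96.16283417, 109.1819344 ]), array([ 550.97393799, -168.63468933,  109.18821162])]
[526.76659188 -96.2270374   99.94154446]
[ 550.75968428 -171.23591605   89.61583683]
stick 0
```

Wrist and scene agree on the rims: left (527.6, -96.5), right (550.5, -168.7). The top camera carries an offset of about 2.7 mm. Now I go over the stick.

In the tool's units: -185 mm / 400 = -0.4625, -148 mm / 400 = -0.37.

```bash
python3 -m handwheel '[{"d": [0.0138, -0.0925, 0], "aperture": 1}, {"d": [0.0275, -0.185, 0], "aperture": 1}, {"d": [0.0415, -0.2775, 0], "aperture": 1}, {"d": [0.055, -0.37, 0], "aperture": 1}, {"d": [0.069, -0.4625, 0], "aperture": 1}]' >/dev/null; python3 -m handwheel '[{"d": [0.0138, -0.0925, 0], "aperture": 1}, {"d": [0.0275, -0.185, 0], "aperture": 1}, {"d": [0.0415, -0.2775, 0], "aperture": 1}, {"d": [0.055, -0.37, 0], "aperture": 1}, {"d": [0.069, -0.464, 0], "aperture": 1}]'; python3 -m handwheel '[{"aperture": 1}, {"aperture": 1}]' >/dev/null
python3 - <<'E'
from h import *
s=state();ci=camera_info("wrist");p,d=read_camera("wrist");cv2.imwrite("pics/w1.png",p[:,:,::-1]);P=cloud(ci,d,True)
q=P.reshape(-1,3)[(abs(P[...,0]-478)<45).ravel()&(abs(P[...,1]-241)<45).ravel()]
k=q[(q[:,2]>152)&(q[:,2]<170)];print(s['eef_pos'],s['tcp_rot'],len(k),k.mean(0),cv2.minEnclosingCircle(k[:,:2].astype(np.float32)))
k=q[(q[:,2]>46)&(q[:,2]<54)];print(cv2.minAreaRect(k[:,:2].astype(np.float32)))
E
```

```text
t: 2.23
eef_pos: [476.5, 241.3, 274.5]
tcp_rot: [3.141, 0.0, 0.311]
ft_force: [0.3, -0.4, 1.0]
opening: 1.0
grip_force: 0.0
[476.60621288 241.1185342  274.18503697] [3.14141591e+00 7.78997889e-04 3.14178772e-01] 615 [478.15644438 241.2850793  159.49590143] ((477.1956481933594, 240.92152404785156), 12.795454025268555)
((477.00238037109375, 240.8455810546875), (70.6918716430664, 70.87261199951172), 82.17071533203125)
```

The stick is at (477.3, 241.1), right under the tool. I'm descending to grasp it on the thick grip and then closing.

In the tool's units: 156 mm / 400 = 0.39, 148 mm / 400 = 0.37.

```bash
python3 -m handwheel '[{"d": [0.0015, 0.0005, 0.1], "aperture": 1}, {"d": [0.0015, 0.0005, 0.2], "aperture": 1}, {"d": [0.0015, 0.0005, 0.3], "aperture": 1}, {"d": [0.0015, 0.0005, 0.37], "aperture": 1}, {"d": [0.0015, 0.0005, 0.39], "aperture": 1}]'; python3 -m handwheel '[{"aperture": 0.5}, {"aperture": 0.35}, {"aperture": 0.25}, {"aperture": 0}, {"aperture": 0}]'; python3 -m handwheel '[{"aperture": 0}, {"aperture": 0}, {"aperture": 0}, {"aperture": 0}, {"aperture": 0}]'
```

```text
t: 2.87
eef_pos: [476.6, 237.5, 114.8]
tcp_rot: [3.141, 0.006, 0.309]
ft_force: [-0.1, -1.0, -0.7]
opening: 0.997
grip_force: 0.0
t: 3.28
eef_pos: [478.5, 239.7, 120.0]
tcp_rot: [3.142, -0.002, 0.311]
ft_force: [-0.9, -0.2, 0.9]
opening: 0.706
grip_force: 0.0
t: 3.7
eef_pos: [477.9, 239.7, 118.6]
tcp_rot: [3.142, 0.0, 0.311]
ft_force: [-0.3, 0.1, -0.5]
opening: 0.357
grip_force: 0.0
```

In the tool's units: -1.4 mm / 400 = -0.0035.

```bash
python3 -m handwheel '[{"d": [0, -0.0035, 0], "aperture": 0.4}, {"d": [0, -0.0035, 0], "aperture": 0.4}, {"d": [0, -0.0035, 0], "aperture": 0}, {"d": [0, -0.0035, 0], "aperture": 0}, {"d": [0, -0.0035, 0], "aperture": 0}]'; python3 -m handwheel '[{"aperture": 0}, {"aperture": 0}, {"aperture": 0}, {"aperture": 0}, {"aperture": 0}]'
```

```text
t: 4.12
eef_pos: [477.5, 240.9, 118.6]
tcp_rot: [3.141, 0.0, 0.311]
ft_force: [-0.4, 0.2, -0.5]
opening: 0.267
grip_force: 30.0
t: 4.53
eef_pos: [477.5, 240.9, 118.6]
tcp_rot: [3.142, 0.0, 0.311]
ft_force: [-0.4, -0.8, -0.4]
opening: 0.269
grip_force: 30.0
```

Gripped (opening about 26 mm, 30 N). I'm lifting and carrying it over the left tube.

In the tool's units: -150 mm / 400 = -0.375, -115 mm / 400 = -0.2875.

```bash
python3 -m handwheel '[{"d": [0, 0, -0.0375], "aperture": 0}, {"d": [0, 0, -0.1125], "aperture": 0}, {"d": [0, 0, -0.2], "aperture": 0}, {"d": [0, 0, -0.2875], "aperture": 0}, {"d": [0, 0, -0.375], "aperture": 0}]'; python3 -m handwheel '[{"aperture": 0}, {"d": [-0.0138, 0.0843, 0], "aperture": 0}, {"d": [-0.0278, 0.1683, 0], "aperture": 0}, {"d": [-0.0418, 0.2525, 0], "aperture": 0}, {"d": [-0.0555, 0.3365, 0], "aperture": 0}]'; python3 -m handwheel '[{"d": [-0.0138, 0.0843, 0], "aperture": 0}, {"d": [-0.0278, 0.1683, 0], "aperture": 0}, {"d": [-0.0418, 0.2525, 0], "aperture": 0}, {"d": [-0.0555, 0.3365, 0], "aperture": 0}, {"d": [-0.0695, 0.4208, 0], "aperture": 0}]';  python3 -m handwheel '[{"d": [-0.0138, 0.0843, 0], "aperture": 0}, {"d": [-0.0138, 0.0843, 0], "aperture": 0}, {"d": [-0.0138, 0.0843, 0], "aperture": 0}, {"d": [-0.0138, 0.0843, 0], "aperture": 0}, {"d": [-0.0138, 0.0843, 0], "aperture": 0}]'
python3 - <<'E'
from h import *
print(state()['eef_pos'])
for n in ["scene","wrist","top"]:
    ci=camera_info(n);p,d=read_camera(n);np.savez(f"pics/{n}2.npz",p=p,d=d,**ci);cv2.imwrite(f"pics/{n}2.png",p[:,:,::-1])
p=np.load("pics/scene2.npz")['p'][100:300,170:330];q=np.load("pics/wrist2.npz")['p'][100:300,170:390]
cv2.imwrite("pics/c2.png",np.hstack([cv2.resize(p,(400,500)),cv2.resize(q,(400,500))])[:,:,::-1])
E
```

```text
t: 4.95
eef_pos: [477.1, 240.8, 270.2]
tcp_rot: [3.141, 0.0, 0.311]
ft_force: [0.4, 0.3, -1.6]
opening: 0.27
grip_force: 30.0
t: 5.37
eef_pos: [497.3, 104.7, 268.2]
tcp_rot: [3.141, 0.0, 0.312]
ft_force: [1.8, 0.6, -0.3]
opening: 0.269
grip_force: 30.0
t: 5.78
eef_pos: [522.3, -64.4, 268.2]
tcp_rot: [-3.142, 0.0, 0.311]
ft_force: [0.4, 0.1, -0.7]
opening: 0.269
grip_force: 30.0
t: 6.2
eef_pos: [527.4, -95.6, 268.4]
tcp_rot: [-3.141, 0.0, 0.312]
ft_force: [0.4, 0.8, -1.0]
opening: 0.265
grip_force: 30.0
[527.36304734 -95.58758007 268.41801761]
```

View pics/c2.png

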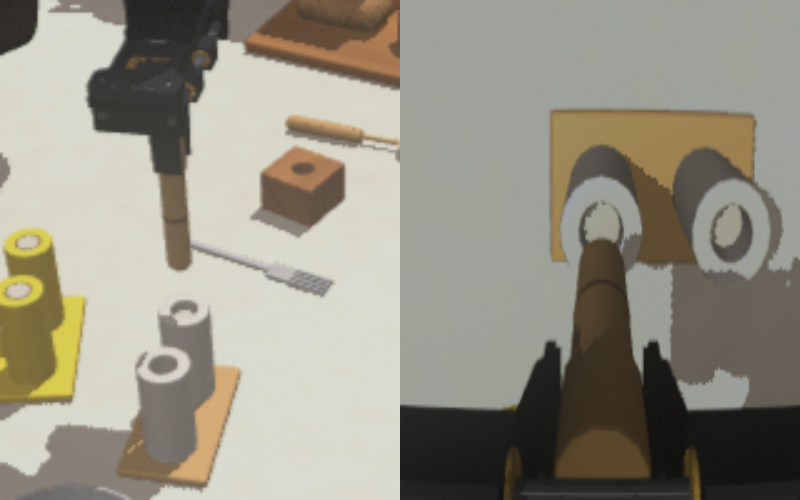

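The stick hangs upright above the left tube, tip at about scene crop (178,265). I'm fitting its axis and comparing it with the rim in the same views.

```bash
cat >> h.py <<'E'
from scipy.optimize import least_squares
def axis(P,x,y,lo,hi,r=11):
    q=P.reshape(-1,3);m=(np.hypot(q[:,0]-x,q[:,1]-y)<16)&(q[:,2]>lo)&(q[:,2]<hi);q=q[m]
    f=lambda p:np.hypot(q[:,0]-p[0]-p[2]*(q[:,2]-lo),q[:,1]-p[1]-p[3]*(q[:,2]-lo))-r
    s=least_squares(f,[x,y,0,0],loss='soft_l1',f_scale=1.);return len(q),s.x.round(4),np.sqrt(np.mean(f(s.x)**2)).round(2),q[:,2].min()
E
python3 - <<'E'
from h import *
for n,b in [("scene",(215,210,270,295)),("wrist",(215,160,400,225))]:
    z=np.load(f"pics/{n}2.npz");P=cloud(z,z['d'],n=="wrist")
    print(n,axis(P,527.5,-95.6,165,250),rims(P,b) if n=="scene" else '')
    q=P.reshape(-1,3);q=q[(np.hypot(q[:,0]-527.5,q[:,1]+95.6)<16)&(q[:,2]>140)];print(q[:,2].min())
    if n=="wrist":
        q=P.reshape(-1,3);m=(np.hypot(q[:,0]-550.5,q[:,1]+168.7)<27)&(abs(q[:,2]-110)<5);print(cv2.fitEllipse(cv2.convexHull(q[m][:,:2].astype(np.float32))))
        m=(np.hypot(q[:,0]-527.6,q[:,1]+96.6)<27)&(abs(q[:,2]-110)<5);a=q[m];print(cv2.fitEllipse(cv2.convexHull(a[:,:2].astype(np.float32))))
E
```

```text
scene (322, array([ 5.274226e+02, -9.494360e+01, -5.000000e-03,  1.600000e-03]), np.float64(1.35), np.float64(165.04382517484862)) [array([528.05078125, -95.42786407, 109.17055717]), array([ 550.39654541, -168.30934143,  109.00152772])]
162.25589632728133
wrist (937, array([ 5.271963e+02, -9.669630e+01,  2.300000e-03, -1.000000e-04]), np.float64(0.18), np.float64(165.2079812629711)) 
163.49979193992448
((550.2393798828125, -168.9275665283203), (46.841678619384766, 47.76239776611328), 142.30209350585938)
((527.4494018554688, -96.51969909667969), (47.013572692871094, 47.395912170410156), 161.55621337890625)
```

Stick and rim agree to within 0.3 mm in the wrist view, so I'm descending to the mouth.

In the tool's units: 46 mm / 400 = 0.115, 42 mm / 400 = 0.105.

```bash
python3 -m handwheel '[{"d": [0.0008, 0, 0.03], "aperture": 0}, {"d": [0.0008, 0, 0.065], "aperture": 0}, {"d": [0.0008, 0, 0.09], "aperture": 0}, {"d": [0.0008, 0, 0.105], "aperture": 0}, {"d": [0.0008, 0, 0.115], "aperture": 0}]'; python3 -m handwheel '[{"d": [0, 0, 0.005], "aperture": 0}, {"d": [0, 0, 0.01], "aperture": 0}, {"d": [0, 0, 0.015], "aperture": 0}, {"d": [0, 0, 0.02], "aperture": 0}, {"d": [0, 0, 0.02], "aperture": 0}]'; python3 -m handwheel '[{"d": [0, 0, 0.005], "aperture": 0}, {"d": [0, 0, 0.01], "aperture": 0}, {"d": [0, 0, 0.015], "aperture": 0}, {"d": [0, 0, 0.02], "aperture": 0}, {"d": [0, 0, 0.02], "aperture": 0}]'
```

```text
t: 6.77
eef_pos: [527.8, -96.1, 221.9]
tcp_rot: [-3.141, 0.001, 0.311]
ft_force: [-0.0, 0.0, -0.7]
opening: 0.266
grip_force: 30.0
t: 7.18
eef_pos: [527.9, -96.4, 214.5]
tcp_rot: [3.142, 0.0, 0.311]
ft_force: [-0.2, -0.6, -1.4]
opening: 0.272
grip_force: 30.0
t: 7.6
eef_pos: [527.9, -96.4, 206.6]
tcp_rot: [3.141, -0.0, 0.311]
ft_force: [0.4, 0.0, -0.9]
opening: 0.267
grip_force: 30.0
```

In the tool's units: 6 mm / 400 = 0.015, 4 mm / 400 = 0.01.

```bash
python3 -m handwheel '[{"d": [0, 0, 0.005], "aperture": 0}, {"d": [0, 0, 0.01], "aperture": 0}, {"d": [0, 0, 0.015], "aperture": 0}, {"d": [0, 0, 0.015], "aperture": 0}]'|grep -E 'eef|ft_'; python3 -m handwheel '[{"d": [0, 0, 0.005], "aperture": 0}, {"d": [0, 0, 0.01], "aperture": 0}, {"d": [0, 0, 0.015], "aperture": 0}, {"d": [0, 0, 0.015], "aperture": 0}]'|grep -E 'eef|ft_'
```

```text
eef_pos: [527.9, -96.4, 200.6]
ft_force: [0.3, -0.3, 1.1]
eef_pos: [527.9, -96.4, 194.5]
ft_force: [0.6, -0.5, 0.4]
```

In the tool's units: 4 mm / 400 = 0.01, 2 mm / 400 = 0.005.

```bash
python3 -m handwheel '[{"d": [0, 0, 0.005], "aperture": 0}, {"d": [0, 0, 0.01], "aperture": 0}]'|grep -E 'eef|ft_'; python3 - <<'E'
from h import *
for i in range(3): print(state()['ft_force'],state()['eef_pos'])
ci=camera_info("wrist");p,d=read_camera("wrist");P=cloud(ci,d,True);s=state();print(s['ft_force'],s['eef_pos'])
print(axis(P,527.9,-96.4,115,175))
g=p[:,:,:].astype(int).sum(2)
# ring height: darkest row along stick
q=P.reshape(-1,3);m=(np.hypot(q[:,0]-527.9,q[:,1]+96.4)<12.5)&(q[:,2]>113)&(q[:,2]<185)
h=np.round(q[m][:,2]/1.5).astype(int);gv=g.reshape(-1)[m]
print([(int(k*1.5),int(np.median(gv[h==k]))) for k in np.unique(h)])
E
```

```text
eef_pos: [528.0, -96.4, 190.9]
ft_force: [-0.3, 0.3, 6.1]
[-0.32333305  0.32642529  6.08928369] [528.03288228 -96.41035416 190.85049302]
[-0.32333305  0.32642529  6.08928369] [528.03288228 -96.41035416 190.85049302]
[-0.32333305  0.32642529  6.08928369] [528.03288228 -96.41035416 190.85049302]
[0.44210731 0.26695097 3.72550795] [527.9525067  -96.42009802 190.48279019]
(769, array([ 5.277502e+02, -9.766230e+01,  2.700000e-03, -3.000000e-04]), np.float64(0.18), np.float64(115.12075910380457))
[(112, 177), (114, 191), (115, 185), (117, 192), (118, 164), (120, 194), (121, 180), (123, 193), (124, 164), (126, 192), (127, 171), (129, 187), (130, 177), (132, 189), (133, 163), (135, 172), (136, 127), (138, 132), (139, 156), (141, 154), (142, 177), (144, 191), (145, 184), (147, 177), (148, 180), (150, 190), (151, 177), (153, 181), (154, 181), (156, 169), (157, 185), (159, 183), (160, 173), (162, 174), (163, 182), (165, 175), (166, 180), (168, 173), (169, 169), (171, 159), (172, 172), (174, 146), (175, 144), (177, 150), (178, 141), (180, 148), (181, 145), (183, 138), (184, 137)]
```

Sliding force is about 7 N, the tip is 28.5 mm down, and the ring height confirms no slip in the grip. I continue pressing in short moves.

In the tool's units: 6 mm / 400 = 0.015, 4 mm / 400 = 0.01.

```bash
for k in 1; do python3 -m handwheel '[{"d": [0, 0, 0.005], "aperture": 0}, {"d": [0, 0, 0.01], "aperture": 0}, {"d": [0, 0, 0.015], "aperture": 0}]'|grep -E 'eef|ft_'; python3 -m handwheel '[{"d": [0, 0, 0.0038], "aperture": 0}, {"d": [0, 0, 0.0075], "aperture": 0}]'|grep -E 'eef|ft_';  python3 -m handwheel '[{"d": [0, 0, 0.0025], "aperture": 0}, {"d": [0, 0, 0.005], "aperture": 0}]'|grep -E 'eef|ft_'; done
```

```text
eef_pos: [528.0, -96.4, 184.8]
ft_force: [-1.1, 0.7, 5.3]
eef_pos: [528.0, -96.4, 181.8]
ft_force: [-1.4, 0.5, 4.7]
eef_pos: [528.0, -96.4, 179.8]
ft_force: [-0.3, -0.3, 5.6]
```

In the tool's units: 3 mm / 400 = 0.0075, 1.5 mm / 400 = 0.0038.

```bash
python3 -m handwheel '[{"d": [0, 0, 0.0038], "aperture": 0}, {"d": [0, 0, 0.0075], "aperture": 0}]'|grep -E 'eef|ft_'; python3 -m handwheel '[{"d": [0, 0, 0.0025], "aperture": 0}, {"d": [0, 0, 0.005], "aperture": 0}]'|grep -E 'eef|ft_'
```

```text
eef_pos: [528.0, -96.4, 176.8]
ft_force: [-0.3, 0.3, 5.7]
eef_pos: [528.0, -96.4, 174.8]
ft_force: [-0.2, 0.6, 5.3]
```

In the tool's units: 1 mm / 400 = 0.0025.

```bash
python3 -m handwheel '[{"d": [0, 0, 0.0025], "aperture": 0}]'|grep -E 'eef|ft_';python3 -m handwheel '[{"d": [0, 0, 0.0025], "aperture": 0}]'|grep -E 'eef|ft_'
```

```text
eef_pos: [528.0, -96.4, 173.8]
ft_force: [-0.8, 0.2, 5.2]
eef_pos: [528.0, -96.4, 172.8]
ft_force: [0.5, 0.0, 5.3]
```

No stop yet at 46 mm, so this looks like the low tube. I continue.

In the tool's units: 3 mm / 400 = 0.0075, 1.5 mm / 400 = 0.0038.

```bash
python3 -m handwheel '[{"d": [0, 0, 0.0038], "aperture": 0}, {"d": [0, 0, 0.0075], "aperture": 0}]'|grep -E 'eef|ft_'; python3 -m handwheel '[{"d": [0, 0, 0.0038], "aperture": 0}, {"d": [0, 0, 0.0075], "aperture": 0}]'|grep -E 'eef|ft_'
```

```text
eef_pos: [528.0, -96.4, 169.8]
ft_force: [-1.2, 0.5, 5.9]
eef_pos: [528.0, -96.4, 166.8]
ft_force: [-1.4, 0.7, 5.6]
```

In the tool's units: 3 mm / 400 = 0.0075, 1.5 mm / 400 = 0.0038.

```bash
python3 -m handwheel '[{"d": [0, 0, 0.0038], "aperture": 0}, {"d": [0, 0, 0.0075], "aperture": 0}]'|grep -E 'eef|ft_'; python3 -m handwheel '[{"d": [0, 0, 0.0038], "aperture": 0}, {"d": [0, 0, 0.0075], "aperture": 0}]'|grep -E 'eef|ft_'
```

```text
eef_pos: [528.0, -96.4, 163.8]
ft_force: [-1.3, 0.6, 5.2]
eef_pos: [528.0, -96.4, 160.8]
ft_force: [-0.8, -0.3, 5.3]
```

In the tool's units: 3 mm / 400 = 0.0075, 1.5 mm / 400 = 0.0038.

```bash
python3 -m handwheel '[{"d": [0, 0, 0.0038], "aperture": 0}, {"d": [0, 0, 0.0075], "aperture": 0}]'|grep -E 'eef|ft_'; python3 -m handwheel '[{"d": [0, 0, 0.0038], "aperture": 0}, {"d": [0, 0, 0.0075], "aperture": 0}]'|grep -E 'eef|ft_'
```

```text
eef_pos: [528.0, -96.4, 157.8]
ft_force: [-1.6, 0.2, 5.8]
eef_pos: [528.0, -96.4, 154.8]
ft_force: [-1.0, 1.0, 5.8]
```

In the tool's units: 3 mm / 400 = 0.0075, 1.5 mm / 400 = 0.0038.

```bash
python3 -m handwheel '[{"d": [0, 0, 0.0038], "aperture": 0}, {"d": [0, 0, 0.0075], "aperture": 0}]'|grep -E 'eef|ft_'; python3 -m handwheel '[{"d": [0, 0, 0.0025], "aperture": 0}, {"d": [0, 0, 0.005], "aperture": 0}]'|grep -E 'eef|ft_'
```

```text
eef_pos: [528.0, -96.4, 151.8]
ft_force: [-0.9, 1.1, 6.6]
eef_pos: [528.0, -96.4, 149.8]
ft_force: [-0.4, -0.1, 5.8]
```

In the tool's units: 2 mm / 400 = 0.005, 1 mm / 400 = 0.0025.

```bash
python3 -m handwheel '[{"d": [0, 0, 0.0025], "aperture": 0}, {"d": [0, 0, 0.005], "aperture": 0}]'|grep -E 'eef|ft_'
```

```text
eef_pos: [528.0, -96.4, 147.8]
ft_force: [-0.3, -0.3, 7.1]
```

In the tool's units: 2 mm / 400 = 0.005, 1 mm / 400 = 0.0025.

```bash
python3 -m handwheel '[{"d": [0, 0, 0.0025], "aperture": 0}, {"d": [0, 0, 0.005], "aperture": 0}]'|grep -E 'eef|ft_'
```

```text
eef_pos: [528.2, -96.5, 146.1]
ft_force: [-1.4, 1.1, 10.8]
```

The tablets are felt at TCP z of about 148 (depth about 70.5 mm). A little firmer, hold, then withdraw.

In the tool's units: 1 mm / 400 = 0.0025.

```bash
python3 -m handwheel '[{"d": [0, 0, 0.0025], "aperture": 0}]'|grep -E 'eef|ft_';python3 -m handwheel '[{"d": [0, 0, 0.0013], "aperture": 0}, {"d": [0, 0, 0.0013], "aperture": 0}, {"d": [0, 0, 0.0013], "aperture": 0}]'|grep -E 'eef|ft_'; python3 -m handwheel '[{"d": [0, 0, -0.01], "aperture": 0}, {"d": [0, 0, -0.03], "aperture": 0}, {"d": [0, 0, -0.0625], "aperture": 0}, {"d": [0, 0, -0.1], "aperture": 0}, {"d": [0, 0, -0.1375], "aperture": 0}]'|grep -E 'eef|ft_'; python3 -m handwheel '[{"d": [0, 0, -0.0375], "aperture": 0}, {"d": [0, 0, -0.075], "aperture": 0}, {"d": [0, 0, -0.1125], "aperture": 0}, {"d": [0, 0, -0.1425], "aperture": 0}, {"d": [0, 0, -0.1425], "aperture": 0}]'
```

```text
eef_pos: [528.2, -96.5, 145.3]
ft_force: [-1.6, 1.6, 13.4]
eef_pos: [528.2, -96.4, 144.9]
ft_force: [-1.8, 0.2, 12.2]
eef_pos: [527.7, -96.3, 199.8]
ft_force: [-0.4, -0.6, -1.3]
t: 12.4
eef_pos: [528.6, -96.6, 258.5]
tcp_rot: [3.139, -0.003, 0.311]
ft_force: [-0.4, 0.3, -0.7]
opening: 0.269
grip_force: 30.0
```

In the tool's units: 75.8 mm / 400 = 0.1895, 50 mm / 400 = 0.125.

```bash
python3 -m handwheel '[{"d": [-0.0003, 0.0625, 0], "aperture": 0}, {"d": [-0.0008, 0.125, 0], "aperture": 0}, {"d": [-0.001, 0.1895, 0], "aperture": 0}, {"d": [-0.001, 0.1895, 0], "aperture": 0}, {"d": [-0.001, 0.1895, 0], "aperture": 0}]'
python3 - <<'E'
from h import *
print(state()['eef_pos'])
ci=camera_info("wrist");p,d=read_camera("wrist");P=cloud(ci,d,True);q=P.reshape(-1,3)
print(axis(P,550.5,-168.7,155,235))
for x,y in [(550.5,-168.7),(527.6,-96.5)]:
    m=(np.hypot(q[:,0]-x,q[:,1]-y)<27)&(abs(q[:,2]-110)<5);print(cv2.fitEllipse(cv2.convexHull(q[m][:,:2].astype(np.float32))))
g=p.astype(int).sum(2).reshape(-1);m=(np.hypot(q[:,0]-550.5,q[:,1]+168.7)<12.5)&(q[:,2]>185)&(q[:,2]<225)
h=np.round(q[m][:,2]/1.5).astype(int);print([(k*1.5,int(np.median(g[m][h==k]))) for k in np.unique(h)])
E
```

```text
t: 12.82
eef_pos: [550.4, -169.4, 255.0]
tcp_rot: [-3.141, 0.001, 0.309]
ft_force: [-0.6, 1.1, -0.5]
opening: 0.272
grip_force: 30.0
[ 550.44049645 -169.43811606  255.02730957]
(883, array([ 5.500131e+02, -1.706176e+02,  4.000000e-03, -3.000000e-04]), np.float64(0.17), np.float64(155.00061402516542))
((550.0305786132812, -168.8683319091797), (47.28169250488281, 47.563716888427734), 52.30886459350586)
((527.521484375, -96.91569519042969), (47.34480285644531, 47.720130920410156), 70.83535766601562)
[(np.float64(184.5), 192), (np.float64(186.0), 184), (np.float64(187.5), 193), (np.float64(189.0), 199), (np.float64(190.5), 180), (np.float64(192.0), 192), (np.float64(193.5), 188), (np.float64(195.0), 160), (np.float64(196.5), 180), (np.float64(198.0), 152), (np.float64(199.5), 152), (np.float64(201.0), 129), (np.float64(202.5), 140), (np.float64(204.0), 167), (np.float64(205.5), 169), (np.float64(207.0), 195), (np.float64(208.5), 186), (np.float64(210.0), 177), (np.float64(211.5), 182), (np.float64(213.0), 191), (np.float64(214.5), 187), (np.float64(216.0), 193), (np.float64(217.5), 172), (np.float64(219.0), 192), (np.float64(220.5), 179), (np.float64(222.0), 186), (np.float64(223.5), 188), (np.float64(225.0), 161)]
```

```bash
python3 -m handwheel '[{"aperture": 0}, {"aperture": 0}, {"aperture": 0}]' >/dev/null
python3 - <<'E'
from h import *
for i in range(2):
    print(state()['eef_pos'])
    ci=camera_info("wrist");p,d=read_camera("wrist");P=cloud(ci,d,True);q=P.reshape(-1,3)
    print(axis(P,550.5,-168.7,155,235))
    for x,y in [(550.5,-168.7)]:
        m=(np.hypot(q[:,0]-x,q[:,1]-y)<27)&(abs(q[:,2]-110)<5);print(cv2.fitEllipse(cv2.convexHull(q[m][:,:2].astype(np.float32))))
E
```

```text
[ 550.57734524 -167.95209109  256.2199672 ]
(868, array([ 5.503400e+02, -1.691776e+02,  1.800000e-03, -4.000000e-04]), np.float64(0.17), np.float64(155.0216089176593))
((550.333984375, -168.94017028808594), (47.143428802490234, 47.238739013671875), 15.390548706054688)
[ 550.60987212 -168.04258043  256.22559602]
(870, array([ 5.503652e+02, -1.692918e+02,  2.400000e-03,  0.000000e+00]), np.float64(0.17), np.float64(155.26658492607197))
((550.0921630859375, -168.8328399658203), (47.15627670288086, 47.46113586425781), 59.946563720703125)
```

Settled: the stick is within 0.4 mm of the right bore's axis, so I go in.

In the tool's units: 35 mm / 400 = 0.0875, 32 mm / 400 = 0.08.

```bash
python3 -m handwheel '[{"d": [-0.0003, -0.0008, 0.025], "aperture": 0}, {"d": [-0.0003, -0.0008, 0.05], "aperture": 0}, {"d": [-0.0003, -0.0008, 0.0675], "aperture": 0}, {"d": [-0.0003, -0.0008, 0.08], "aperture": 0}, {"d": [-0.0003, -0.0008, 0.0875], "aperture": 0}]'|grep -E 'eef|ft_'; python3 -m handwheel '[{"d": [0, 0, 0.005], "aperture": 0}, {"d": [0, 0, 0.01], "aperture": 0}, {"d": [0, 0, 0.015], "aperture": 0}, {"d": [0, 0, 0.02], "aperture": 0}, {"d": [0, 0, 0.025], "aperture": 0}]'|grep -E 'eef|ft_'; python3 -m handwheel '[{"d": [0, 0, 0.005], "aperture": 0}, {"d": [0, 0, 0.01], "aperture": 0}, {"d": [0, 0, 0.015], "aperture": 0}, {"d": [0, 0, 0.02], "aperture": 0}, {"d": [0, 0, 0.025], "aperture": 0}]'|grep -E 'eef|ft_';python3 -m handwheel '[{"d": [0, 0, 0.005], "aperture": 0}, {"d": [0, 0, 0.01], "aperture": 0}, {"d": [0, 0, 0.015], "aperture": 0}]'|grep -E 'eef|ft_'
```

```text
eef_pos: [550.2, -168.3, 219.9]
ft_force: [-0.1, 0.3, -0.3]
eef_pos: [550.6, -168.5, 211.1]
ft_force: [0.2, 0.6, -0.3]
eef_pos: [550.5, -168.4, 200.9]
ft_force: [0.0, 0.3, -0.9]
eef_pos: [550.7, -168.4, 195.5]
ft_force: [-1.7, 0.5, 6.1]
```

In the tool's units: 6 mm / 400 = 0.015, 4 mm / 400 = 0.01.

```bash
python3 -m handwheel '[{"d": [0, 0, 0.005], "aperture": 0}, {"d": [0, 0, 0.01], "aperture": 0}, {"d": [0, 0, 0.015], "aperture": 0}]'|grep -E 'eef|ft_';python3 -m handwheel '[{"d": [0, 0, 0.005], "aperture": 0}, {"d": [0, 0, 0.01], "aperture": 0}, {"d": [0, 0, 0.015], "aperture": 0}]'|grep -E 'eef|ft_'; python3 -m handwheel '[{"d": [0, 0, 0.0038], "aperture": 0}, {"d": [0, 0, 0.0075], "aperture": 0}]'|grep -E 'eef|ft_'
```

```text
eef_pos: [550.7, -168.4, 189.6]
ft_force: [-1.3, 0.8, 6.1]
eef_pos: [550.7, -168.4, 183.6]
ft_force: [-1.5, 1.1, 5.7]
eef_pos: [550.7, -168.5, 180.6]
ft_force: [-1.1, 0.7, 6.1]
```

In the tool's units: 2 mm / 400 = 0.005, 1 mm / 400 = 0.0025.

```bash
python3 -m handwheel '[{"d": [0, 0, 0.0025], "aperture": 0}, {"d": [0, 0, 0.005], "aperture": 0}]'|grep -E 'eef|ft_';python3 -m handwheel '[{"d": [0, 0, 0.0025], "aperture": 0}, {"d": [0, 0, 0.005], "aperture": 0}]'|grep -E 'eef|ft_'
```

```text
eef_pos: [550.7, -168.5, 178.6]
ft_force: [-0.8, 0.4, 5.9]
eef_pos: [550.7, -168.5, 176.6]
ft_force: [-1.5, 0.5, 6.0]
```

In the tool's units: 1 mm / 400 = 0.0025.

```bash
python3 -m handwheel '[{"d": [0, 0, 0.0025], "aperture": 0}]'|grep -E 'eef|ft_';python3 -m handwheel '[{"d": [0, 0, 0.0025], "aperture": 0}]'|grep -E 'eef|ft_'
```

```text
eef_pos: [550.7, -168.5, 175.7]
ft_force: [-1.5, 1.4, 7.6]
eef_pos: [550.8, -168.5, 174.8]
ft_force: [-0.7, 1.2, 9.2]
```

In the tool's units: 1 mm / 400 = 0.0025.

```bash
python3 -m handwheel '[{"d": [0, 0, 0.0025], "aperture": 0}]'|grep -E 'eef|ft_';python3 -m handwheel '[{"d": [0, 0, 0.0025], "aperture": 0}]'|grep -E 'eef|ft_'
```

```text
eef_pos: [550.8, -168.5, 174.0]
ft_force: [-1.8, 1.4, 11.5]
eef_pos: [550.8, -168.5, 173.2]
ft_force: [-2.1, 1.7, 12.7]
```

The right tube stops at about 43 mm, so it is the tall one and the left tube is the low one. Holding briefly, then withdrawing and returning to the left tube.

In the tool's units: 0.3 mm / 400 = 0.0008.

```bash
python3 -m handwheel '[{"d": [0, 0, 0.0008], "aperture": 0}, {"d": [0, 0, 0.0008], "aperture": 0}, {"d": [0, 0, 0.0008], "aperture": 0}]'|grep -E 'eef|ft_'; python3 -m handwheel '[{"d": [0, 0, -0.01], "aperture": 0}, {"d": [0, 0, -0.03], "aperture": 0}, {"d": [0, 0, -0.0675], "aperture": 0}, {"d": [0, 0, -0.1125], "aperture": 0}, {"d": [0, 0, -0.15], "aperture": 0}]'|grep -E 'eef|ft_'; python3 -m handwheel '[{"d": [0, 0, -0.03], "aperture": 0}, {"d": [0, 0, -0.05], "aperture": 0}, {"d": [0, 0, -0.0575], "aperture": 0}, {"d": [0, 0, -0.0575], "aperture": 0}, {"d": [0, 0, -0.0575], "aperture": 0}]'|grep -E 'eef|ft_';  python3 -m handwheel '[{"d": [0.0003, -0.0625, 0], "aperture": 0}, {"d": [0.0008, -0.125, 0], "aperture": 0}, {"d": [0.0008, -0.175, 0], "aperture": 0}, {"d": [0.0008, -0.1888, 0], "aperture": 0}, {"d": [0.0008, -0.1888, 0], "aperture": 0}]'|grep -E 'eef|ft_'; python3 -m handwheel '[{"aperture": 0}, {"aperture": 0}, {"aperture": 0}]' >/dev/null
python3 - <<'E'
from h import *
print(state()['eef_pos'])
ci=camera_info("wrist");p,d=read_camera("wrist");P=cloud(ci,d,True);q=P.reshape(-1,3);cv2.imwrite("pics/w5.png",p[:,:,::-1])
print(axis(P,527.6,-96.5,155,235))
for x,y in [(550.5,-168.7),(527.6,-96.5)]:
    m=(np.hypot(q[:,0]-x,q[:,1]-y)<27)&(abs(q[:,2]-110)<5);print(cv2.fitEllipse(cv2.convexHull(q[m][:,:2].astype(np.float32))))
E
```

```text
eef_pos: [550.8, -168.5, 173.0]
ft_force: [-1.2, 1.6, 11.8]
eef_pos: [550.6, -168.5, 233.1]
ft_force: [-0.2, 0.6, -0.5]
eef_pos: [550.3, -168.4, 254.3]
ft_force: [-0.1, -0.2, -0.3]
eef_pos: [527.3, -95.4, 254.4]
ft_force: [0.1, -0.5, 0.5]
[527.96220187 -97.30261946 254.52342638]
(891, array([ 5.276846e+02, -9.852840e+01,  2.400000e-03, -2.000000e-04]), np.float64(0.17), np.float64(155.17598347172168))
((549.9541625976562, -168.72821044921875), (46.352386474609375, 48.21975326538086), 126.62948608398438)
((527.3304443359375, -96.42391204833984), (46.961788177490234, 47.80776596069336), 118.26541137695312)
```

```bash
python3 -m handwheel '[{"aperture": 0}, {"aperture": 0}, {"aperture": 0}, {"aperture": 0}]' >/dev/null
python3 - <<'E'
from h import *
for i in range(2):
    print(state()['eef_pos'])
    ci=camera_info("wrist");p,d=read_camera("wrist");P=cloud(ci,d,True);q=P.reshape(-1,3)
    print(axis(P,527.6,-96.5,155,235))
    for x,y in [(527.6,-96.5)]:
        m=(np.hypot(q[:,0]-x,q[:,1]-y)<27)&(abs(q[:,2]-110)<5);print(cv2.fitEllipse(cv2.convexHull(q[m][:,:2].astype(np.float32))))
E
```

```text
[527.68491998 -96.57238937 254.78848235]
(886, array([ 5.274388e+02, -9.778510e+01,  2.500000e-03, -6.000000e-04]), np.float64(0.18), np.float64(155.13292849661877))
((527.3519897460938, -96.28857421875), (46.867244720458984, 47.45724868774414), 49.93864059448242)
[527.71488381 -96.5360598  254.83582949]
(884, array([ 5.274612e+02, -9.775020e+01,  2.100000e-03, -2.000000e-04]), np.float64(0.18), np.float64(155.2604448824652))
((527.38232421875, -96.3429183959961), (47.08149337768555, 47.427955627441406), 46.208526611328125)
```

The stick is 1.3 mm off in y, so I correct that and descend into the left tube.

In the tool's units: 35 mm / 400 = 0.0875, 32 mm / 400 = 0.08.

```bash
python3 -m handwheel '[{"d": [0.0008, -0.003, 0.02], "aperture": 0}, {"d": [0.0008, -0.003, 0.045], "aperture": 0}, {"d": [0.0008, -0.003, 0.065], "aperture": 0}, {"d": [0.0008, -0.003, 0.08], "aperture": 0}, {"d": [0.0008, -0.003, 0.0875], "aperture": 0}]'|grep -E 'eef|ft_'; python3 -m handwheel '[{"d": [0, 0, 0.0075], "aperture": 0}, {"d": [0, 0, 0.015], "aperture": 0}, {"d": [0, 0, 0.0225], "aperture": 0}, {"d": [0, 0, 0.0325], "aperture": 0}, {"d": [0, 0, 0.045], "aperture": 0}]'|grep -E 'eef|ft_'; python3 -m handwheel '[{"d": [0, 0, 0.015], "aperture": 0}, {"d": [0, 0, 0.0325], "aperture": 0}, {"d": [0, 0, 0.05], "aperture": 0}, {"d": [0, 0, 0.0675], "aperture": 0}, {"d": [0, 0, 0.085], "aperture": 0}]'|grep -E 'eef|ft_'; python3 -m handwheel '[{"d": [0, 0, 0.0125], "aperture": 0}, {"d": [0, 0, 0.0225], "aperture": 0}, {"d": [0, 0, 0.03], "aperture": 0}, {"d": [0, 0, 0.0375], "aperture": 0}, {"d": [0, 0, 0.0425], "aperture": 0}]'|grep -E 'eef|ft_'
```

```text
eef_pos: [527.2, -95.1, 218.4]
ft_force: [0.2, 0.6, -0.2]
eef_pos: [527.7, -95.3, 201.7]
ft_force: [0.5, -0.1, -0.8]
eef_pos: [527.6, -95.2, 167.0]
ft_force: [-0.0, 0.7, -0.2]
eef_pos: [527.6, -95.3, 150.6]
ft_force: [0.0, -0.7, -0.1]
```

In the tool's units: 3 mm / 400 = 0.0075, 2 mm / 400 = 0.005.

```bash
python3 -m handwheel '[{"d": [0, 0, 0.0025], "aperture": 0}, {"d": [0, 0, 0.005], "aperture": 0}, {"d": [0, 0, 0.0075], "aperture": 0}]'|grep -E 'eef|ft_'; python3 -m handwheel '[{"d": [0, 0, 0.0025], "aperture": 0}, {"d": [0, 0, 0.005], "aperture": 0}]'|grep -E 'eef|ft_'
```

```text
eef_pos: [527.7, -95.3, 147.9]
ft_force: [0.6, 0.2, -0.3]
eef_pos: [527.7, -95.2, 145.9]
ft_force: [-0.8, 1.3, 10.9]
```

In the tool's units: 0.7 mm / 400 = 0.0018.

```bash
python3 -m handwheel '[{"d": [0, 0, 0.0018], "aperture": 0}]'|grep -E 'eef|ft_'
```

```text
eef_pos: [528.0, -95.3, 145.8]
ft_force: [-1.7, 1.3, 12.9]
```

The tip is on the lid, bottomed. I back off to relieve the load, then let go.

In the tool's units: -2 mm / 400 = -0.005, -1 mm / 400 = -0.0025.

```bash
python3 -m handwheel '[{"d": [0, 0, -0.0025], "aperture": 0}, {"d": [0, 0, -0.005], "aperture": 0}, {"d": [0, 0, -0.005], "aperture": 0}, {"d": [0, 0, -0.005], "aperture": 0}]'|grep -E 'eef|ft_'; python3 -m handwheel '[{"aperture": 0.35}, {"aperture": 0.45}, {"aperture": 0.55}, {"aperture": 0.7}, {"aperture": 0.7}]'; python3 -m handwheel '[{"aperture": 0.8}, {"aperture": 0.8}, {"aperture": 0.8}, {"aperture": 0.8}, {"aperture": 0.8}]'
python3 - <<'E'
from h import *
ci=camera_info("wrist");p,d=read_camera("wrist");P=cloud(ci,d,True);cv2.imwrite("pics/w6.png",p[:,:,::-1]);print(axis(P,527.6,-96.5,113,140))
E
```

```text
eef_pos: [527.6, -95.2, 147.1]
ft_force: [0.4, -0.2, -0.4]
t: 21.2
eef_pos: [527.6, -95.2, 147.1]
tcp_rot: [3.141, -0.0, 0.311]
ft_force: [-0.5, 1.1, 0.1]
opening: 0.561
grip_force: 0.0
t: 21.62
eef_pos: [527.6, -95.2, 147.1]
tcp_rot: [3.141, -0.0, 0.311]
ft_force: [0.4, -0.2, -0.9]
opening: 0.796
grip_force: 0.0
(403, array([ 5.274941e+02, -9.658240e+01, -4.000000e-04,  4.900000e-03]), np.float64(0.19), np.float64(113.13139230044888))
```

View pics/w6.png

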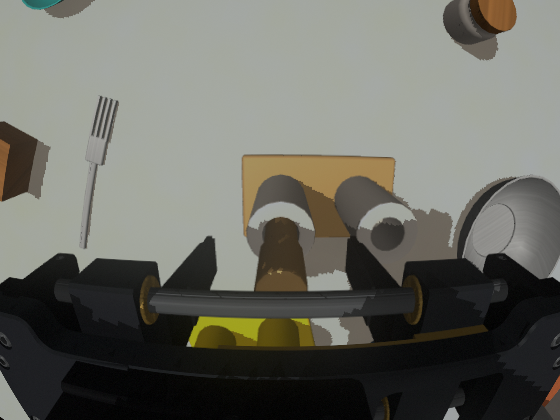

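The stick stands free in the left tube (282,230), with the fingers clear on both sides and no ring showing above the rim. I'm retracting straight up and checking.

Careful with the scale: shifts go in shares of 40 cm and turns go in shares of 2 pi rad. That gives: -110 mm / 400 = -0.275, -80 mm / 400 = -0.2.

```bash
python3 -m handwheel '[{"d": [0, 0, -0.025], "aperture": 0.8}, {"d": [0, 0, -0.075], "aperture": 0.8}, {"d": [0, 0, -0.1375], "aperture": 0.8}, {"d": [0, 0, -0.2], "aperture": 0.8}, {"d": [0, 0, -0.275], "aperture": 0.8}]' >/dev/null; python3 -m handwheel '[{"d": [0, 0, -0.05], "aperture": 0.8}, {"d": [0, 0, -0.1], "aperture": 0.8}, {"d": [0, 0, -0.125], "aperture": 0.8}, {"d": [0, 0, -0.125], "aperture": 0.8}, {"d": [0, 0, -0.125], "aperture": 0.8}]'
python3 - <<'E'
from h import *
ci=camera_info("wrist");p,d=read_camera("wrist");P=cloud(ci,d,True);q=P.reshape(-1,3)
m=(np.hypot(q[:,0]-527.6,q[:,1]+96.5)<18)&(q[:,2]>180)&(q[:,2]<200);print(m.sum(),np.median(q[m][:,2]),cv2.minEnclosingCircle(q[m][:,:2].astype(np.float32)))
print(axis(P,527.6,-96.5,113,138))
m=(np.hypot(q[:,0]-550.4,q[:,1]+168.8)<7)&(q[:,2]<100);print('right lid',np.percentile(q[m][:,2],[5,50]))
p,d=read_camera("scene");c=cv2.resize(p[160:300,170:310],(560,560));cv2.imwrite("pics/end.png",c[:,:,::-1])
E
```

```text
t: 22.5
eef_pos: [527.4, -95.1, 307.0]
tcp_rot: [3.141, -0.0, 0.311]
ft_force: [0.0, 0.7, -0.5]
opening: 0.801
grip_force: 0.0
594 187.11662584650236 ((527.8233642578125, -96.4889907836914), 12.809440612792969)
(56, array([ 5.272809e+02, -9.663000e+01,  1.400000e-03, -1.300000e-03]), np.float64(0.11), np.float64(113.52857053309054))
right lid [64.29135935 65.23879167]
```

View pics/end.png

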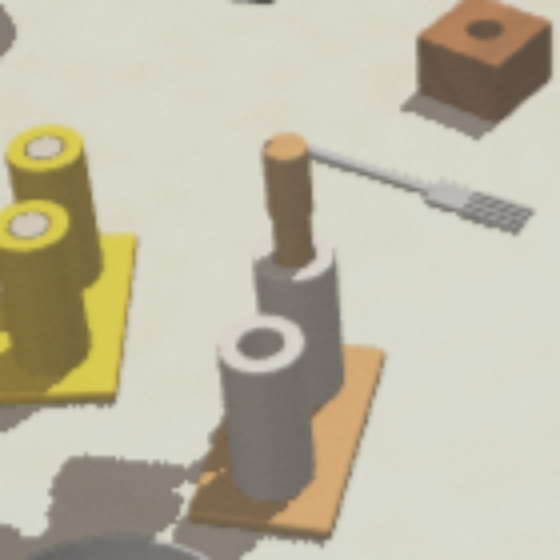

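The stick stands upright in the left tube, its top at (287,147) in the crop, with the ring out of sight. Its top at 187 mm puts the tip about 73 mm below the rim, and the right lid is about 45 mm down. I'm handing in the job.

```bash
python3 -c "from cell import *; print(job_done())"
```

```text
the job is handed in; nothing more can be done
None
```

I pressed both inner lids onto their tablets, peaking at about 13 N on the wrist sensor, and left the stick standing, released, in the low (left) tube; the job is handed in and no verdict was returned.

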